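# Move the calibration weight to the other folding hook

### The job

Move the slate weight from the left hook of the rail to the right one (left and right as the robot sees them): first swing the folded right hook straight out and press it home against its stop with about 10 N for half a second, then hang the weight on it by its ring and let go. Last, swing the emptied left hook flat against the rail and press it home with about 10 N for half a second as well. Push the hooks rather than pinch them, never load a hook with 25 N or more (no dropping or jamming the weight on it), and leave the dome, thermometer and tube rack where they are.

Things in the scene. Friction and masses are not known exactly. Their poses are not given: they have to be found in the camera images.
- rail: Fixed teak hook rail: bar 24 (x) x 220 (y) x 40 mm (z), top 190 mm above the shelf, on two 22 mm square posts at y = -55 and +55 mm and a 60 x 190 x 12 mm foot. Origin on the shelf under the bar's centre; own -x is the front with the hooks (towards the robot), own +y its left end. The bar's front face is at x = -12 mm.
- hingeL (a point): On the left hook's upright hinge axis, at the mid height of its arm (170 mm above the shelf): rail x = -26, y = +80 mm; axes as the rail's. The hooks were screwed on by hand: each bracket, and with it both stops and the whole hook, is turned about the hinge axis by an unknown angle of up to 0.08 rad either way (not shown in any reading), so the stops must be felt for.
- hingeR (a point): The same point of the right hook: rail x = -26, y = -80 mm; axes as the rail's. Its bracket too is askew by an unknown angle of up to 0.08 rad. Both hinges have friction of about 0.2 N m (3 N at 62 mm from the axis) and stay where they are left between their stops.
- hookL (a joint): Left hook: level steel bar, 10 mm thick, swinging sideways: 0 = stop, folded flat, arm to the rail's +y, reaching 55 mm past the bar's end; 1.571 = stop, straight out to the rail's -x. Arm 85 mm from axis to the centre of its tip, where a 10 mm thick lip stands up to 17 mm above the arm's centreline. Starts out, with the weight on it. Flat means below 0.05.
- hookR (a joint): Right hook, the mirror image, same sizes: 0 = stop, folded flat, arm to the rail's -y, reaching 55 mm past the bar's end, where shut fingers can go down behind it (clear of posts and foot); 1.571 = stop, straight out to the rail's -x. Starts folded or up to 0.45 open. Fully out means above 1.52.
- ring (a point): Centre of the weight's steel ring: outer diameter 56, inner 40, bar 8 mm; point x = ring's normal. It stands on a slate cylinder 52 mm wide, 50 high, underside 78 mm below the ring's centre; 0.22-0.45 kg in all. Starts on the left hook, 55 mm from the hinge axis; hanging, ring centre is 15 mm below the arm's centreline. Grip it from above across its outer sides, fingers either side of the arm.
- dome: Bystander: pale blue plastic sensor dome, 72 mm diameter, 43 mm high, on the shelf in front of the rail; origin at the centre of its underside.
- thermometer: Bystander: brass thermometer lying flat behind the rail, plate 30 x 150 mm (y), 19 mm high; origin at the centre of its underside.
- rack: Bystander: wooden rack with three sealed glass tubes, 50 x 150 mm (y), 114 mm high, on the shelf beyond the left end of the rail; origin at the centre of its underside.
Not all that is in view belongs to the job. What is shaped like the part that bears ring but red or yellow is not meant.

How it is judged (in metres and radians):
On the way, in this order (a step that is already met when the one before it is completed fails the run):
1. the right hook is fully out (above 1.52 rad) and pressed against its stop with more than 6 N (value of joint hookR above 1.52 rad and contact force between the fingers and hookR above 6 N), for 0.2 s.
2. the weight hangs by its ring on the right hook, let go (contact force between weight and hookR above 1.2 N and contact force between the fingers and weight below 0.1 N and y of ring in the frame of rail below -0.05 m and z of ring in the frame of rail above 0.14 m and value of joint hookR above 1.45 rad), for 0.2 s.
3. the left hook is folded flat (below 0.05 rad) and pressed against its stop with more than 6 N (value of joint hookL below 0.05 rad and contact force between the fingers and hookL above 6 N), for 0.2 s.
At the end, for the whole second after the job is handed in: The weight hangs upright (tilt under 0.2 rad) and almost still (under 0.1 m/s) by its ring on the right hook, ring centre 140 to 170 mm above the shelf; the right hook is out (above 1.45 rad) and the left hook folded flat (below 0.05 rad) (value of joint hookL below 0.05 rad and value of joint hookR above 1.45 rad and contact force between weight and hookR above 1 N and z of ring in the frame of rail between 0.14 and 0.17 m and angle between weight's own z axis and vertical below 0.2 rad and linear speed of weight below 0.1 m/s); the robot touches nothing.
It fails at once if a hook is pushed or squeezed by the fingers with more than 25 N (contact force between the fingers and hookL above 25 N or contact force between the fingers and hookR above 25 N).
It fails at once if the weight is dropped or jammed on a hook with more than 25 N (contact force between weight and hookL above 25 N or contact force between weight and hookR above 25 N).
It fails at once if the dome, thermometer or rack is moved more than 15 mm (distance of any of dome, thermometer, rack from where it was at the start of the episode above 0.015 m).
It also fails if it takes over 72 s, if anything falls off the work surface, if the arm or the gripper's body presses on something with over 40 N, if the wrist force passes 120 N, or if a joint passes its speed limit or range.

### The arm

A 7-joint arm with a two-finger parallel gripper is mounted at the origin on the work surface. World frame = base frame: x ahead of the robot, y to its left, z up, the work surface at z = 0. Lengths are in mm, angles in rad, forces in N, time in s.
With the tool pointing down it reaches from about 350 to 900 mm from the base axis. Payload 19.9 kg.
Tool frame: the origin (TCP) lies between the finger pads; the fingertips stand 17 mm ahead of it and the grasp point (between the pads) lies 2 mm behind it; z points along the fingers, x is the direction in which the jaws open and shut, and the axes are right-handed (so a half turn about z gives the same grasp; the last joint's range is limited). The gripper opens to 85 mm and grips with 20 to 120 N. Pads are 22 mm wide; open, the fingers measure 114 mm over their backs; the gripper's body (76 mm by 85 mm) begins 54 mm behind the grasp point. The pads swing forward as they close: fully open they stand 13 mm farther back than shut.
Start: joints at [1.282, 0.417, -0.01, 1.614, 0.005, 1.111, -0.053], TCP at [152.686, -606.045, 248.26] pointing down, gripper open.
Joint ranges: [-2.81, 2.81], [-0.39, 2.02], [-1.27, 1.25], [0.06, 2.57], [-1.19, 4.33], [0.19, 2], [-2.82, 2.82]. Speed limits (rad/s): [1.89, 1.89, 2.39, 2.39, 3.01, 3.01, 3.01].

### API

Orientations are given as a unit quaternion [w, x, y, z].
In Python, from cell import read_state, get_image, camera_params, order gives the robot as it stands.
- The arm moves only by the shell command python3 -m crank 'ROWS' [OPENING]. ROWS is text: rows parted by semicolons, each of 6 numbers parted by spaces: the shift along the tool's x, y, z in units of 0.02 m (1.0 is 0.02 m), then the turn, a rotation vector about the tool's x, y, z in units of 6 degrees (1.0 is 6 degrees). In form: dx dy dz wx wy wz; .... A call has 1 to 8 rows; each row shifts and turns the pose as measured when the row begins, along the tool's axes as they then stand; what a row does not reach is not made up. A row lasts 1/10 s, in which the tool goes at most 50 mm and 8.59 degrees, less where a joint would pass 70% of its speed; a pose out of reach is approached as far as the arm can. A call with a number of a shift or a turn outside -1 to 1 is refused whole. A call with a gripper value outside its range is refused whole. OPENING is the finger opening in mm, from 0 to 85.4, set as the call begins (- or left out, the last holds). The fingers move at their own pace and stop on an object; the grip force is fixed at half the most. Time passes only in rows, so rows that do not move let the fingers close. It gives the time, the measured TCP pose, the force and the opening at its end, in the units of the state.
- read_state(): the state, without advancing time (a new reading comes with each control period).
- get_image(name): name is "side" or "top"; returns (picture, depth): 400x640x3 uint8, red, green, blue; 400x640 float32, mm along the optical axis (not along the pixel's ray), 0 where there is no reading.
- camera_params(name): a dict with "vertical_fov" (degrees; the focal length in pixels is half the picture's height over the tangent of half this angle, whatever the lens; pixels are square), "cx", "cy" (the principal point, pixels), "camera_from_world" (4x4, takes a point from world to camera coordinates). Camera axes: x right, y down, z forward; pixel columns grow to the right and rows downward; lengths in mm; the calibration is good to about 2 mm. A picture is of the moment at which its call begins. camera_params takes no time and is no camera call.
- order.finish_job(): hands the job in, once; it reports no verdict.
The state is a dict: "time_s": time; "qpos": joint angles; "dq": joint speeds; "joint_torque": joint torques, N m; "tool_pos": TCP position; "eef_rot": TCP orientation; "wrist_force": force on the tool from outside, world axes, zero at the start; "moment": the same for the moment, N m; "grip_width": finger opening in mm.
Only numpy, scipy, OpenCV 4.12 (cv2) and the standard library are available. Lean on these libraries where they do the work, as an engineer would, in place of code of your own. Each camera call takes 0.05 s, during which the arm holds its last target.

## Working session

There is one attempt and no reset: what is moved stays moved. The work goes in short steps, Python scripts to look and compute and a shell command to move; the robot and the scene stay as the last step left them, time stands still between calls to the robot, and variables do not carry over. Pictures are saved under pics/ and viewed, and the job is handed in when it is done.

```bash
ls; mkdir -p pics; cat > h.py <<'E'
import numpy as np, cv2
from cell import read_state,get_image,camera_params,order
def K(n):
    p=camera_params(n); f=200/np.tan(np.radians(p['vertical_fov'])/2); return f,p['cx'],p['cy'],np.array(p['camera_from_world'])
def pt(n,u,v,d):
    f,cx,cy,T=K(n); c=np.array([(u-cx)/f*d,(v-cy)/f*d,d,1]); return (np.linalg.inv(T)@c)[:3]
def plane(n,u,v,z):
    f,cx,cy,T=K(n); Ti=np.linalg.inv(T); o=Ti[:3,3]; r=Ti[:3,:3]@np.array([(u-cx)/f,(v-cy)/f,1]); return o+r*(z-o[2])/r[2]
def proj(n,p):
    f,cx,cy,T=K(n); c=T@np.append(p,1); return cx+f*c[0]/c[2],cy+f*c[1]/c[2],c[2]
def snap(tag):
    for n in('side','top'):
        im,d=get_image(n); cv2.imwrite(f'pics/{tag}_{n}.png',im[:,:,::-1]); np.save(f'pics/{tag}_{n}.npy',d)
E
python3 - <<'E'
from h import *
snap('a'); s=read_state(); print({k:np.round(v,3) for k,v in s.items()})
for n in('side','top'): print(camera_params(n))
E
```

```text
pics
{'time_s': np.float64(0.1), 'qpos': array([ 1.283,  0.418, -0.01 ,  1.614,  0.005,  1.111, -0.053]), 'dq': array([ 0.   , -0.   ,  0.   , -0.002, -0.001, -0.001, -0.001]), 'joint_torque': array([ 2.0000e-03, -8.6582e+01,  6.8000e-01, -4.3563e+01,  1.9000e-02,
        5.0000e-03, -0.0000e+00]), 'tool_pos': array([ 152.613, -605.763,  247.727]), 'eef_rot': array([-0.   ,  0.789, -0.615, -0.   ]), 'wrist_force': array([-0.234,  0.408,  0.094]), 'moment': array([0.019, 0.02 , 0.023]), 'grip_width': np.float64(85.327)}
{'vertical_fov': 56.46284106985179, 'cx': 318.9965934308529, 'cy': 198.2895752908166, 'camera_from_world': array([[ 8.75154958e-01, -4.83745945e-01, -9.67777843e-03,
        -4.63573868e+02],
       [-3.14916453e-01, -5.54308729e-01, -7.70434592e-01,
         3.55570065e+02],
       [ 3.67330133e-01,  6.77297345e-01, -6.37445590e-01,
         5.86314852e+02],
       [ 0.00000000e+00,  0.00000000e+00,  0.00000000e+00,
         1.00000000e+00]])}
{'vertical_fov': 45.39755144956391, 'cx': 321.5614443475335, 'cy': 195.0854596222772, 'camera_from_world': array([[-1.56177569e-02, -9.99540297e-01, -2.59861382e-02,
         1.90763958e+02],
       [-9.85212380e-01,  1.98184347e-02, -1.70187532e-01,
         6.22089135e+02],
       [ 1.70624301e-01,  2.29439176e-02, -9.85068995e-01,
         1.00175075e+03],
       [ 0.00000000e+00,  0.00000000e+00,  0.00000000e+00,
         1.00000000e+00]])}
```

View pics/a_side.png

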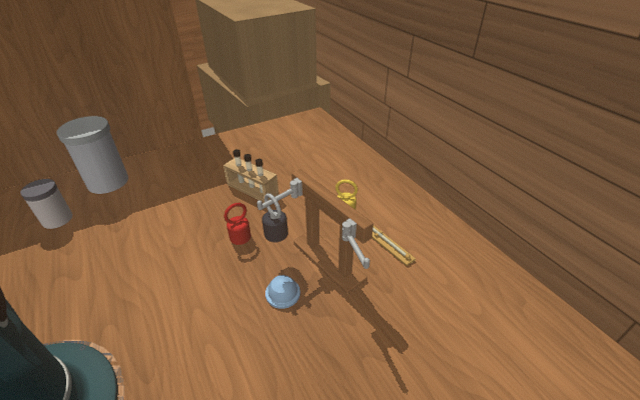

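View pics/a_top.png

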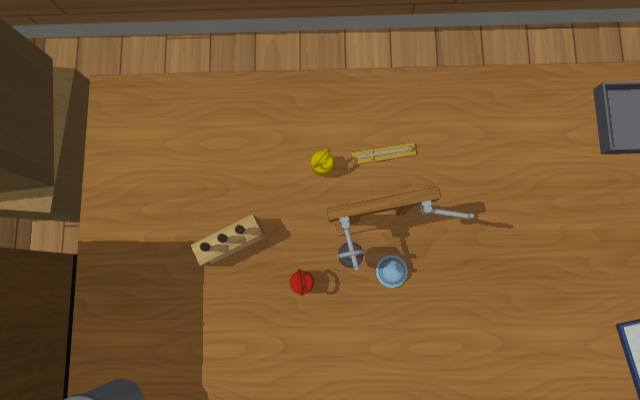

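Looking for the slate weight. The candidates in the side and top views are:
- Slate: (275,228) side, (350,255) top, hanging on the left hook.
- Red decoy: (238,231) side, (302,282) top, standing on the shelf.
- Yellow decoy: (347,195) side, (322,162) top, standing on the shelf.

The slate one fits the description. I'll check it in a close crop and measure the rail.

```bash
python3 - <<'E'
from h import *
im=cv2.imread('pics/a_top.png'); d=np.load('pics/a_top.npy')
cv2.imwrite('pics/a_crop.png',cv2.resize(im[170:310,280:500],None,fx=3.6,fy=3.6,interpolation=cv2.INTER_CUBIC))
im2=cv2.imread('pics/a_side.png')
cv2.imwrite('pics/a_crop2.png',cv2.resize(im2[160:320,210:430],None,fx=3.6,fy=3.6,interpolation=cv2.INTER_CUBIC))
f,cx,cy,T=K('top'); Ti=np.linalg.inv(T)
v,u=np.mgrid[:400,:640]; P=np.stack([(u-cx)/f*d,(v-cy)/f*d,d,np.ones_like(d)],-1)@Ti.T
P=P[...,:3]
hsv=cv2.cvtColor(im,cv2.COLOR_BGR2HSV)
R=(u>300)&(u<500)&(v>170)&(v<290)
m=R&(P[...,2]>180)&(P[...,2]<205)&(hsv[...,1]>80)
print(m.sum(), P[m].mean(0), np.median(P[m][:,2]))
r=cv2.minAreaRect(P[m][:,:2].astype(np.float32)); print('rail rect',r, cv2.boxPoints(r).round(1).tolist())
# grey metal
g=R&(hsv[...,1]<70)&(P[...,2]>150)&(P[...,2]<200)
n,l,st,c=cv2.connectedComponentsWithStats(g.astype(np.uint8))
for i in range(1,n):
    if st[i,4]>15:
        q=P[l==i]; r=cv2.minAreaRect(q[:,:2].astype(np.float32)); print(st[i],c[i].round(1),q.mean(0).round(1),q.min(0).round(0),q.max(0).round(0))
E
```

```text
1440 [583.46296622  58.22846565 190.09589145] 190.29259452480193
rail rect ((563.4859008789062, 30.913848876953125), (130.25279235839844, 250.95997619628906), 23.253171920776367) [[454.1000061035156, 120.5], [553.2000122070312, -110.0999984741211], [672.9000244140625, -58.70000076293945], [573.7999877929688, 171.89999389648438]]
[419 200  55  19 344] [441.3 210.8] [568.7 -53.5 179.1] [ 553. -111.  157.] [589. -15. 194.]
[337 216  28  55 418] [349.2 243.5] [509.1 125.4 179.2] [459.  97. 152.] [561. 149. 192.]
```

View pics/a_crop.png

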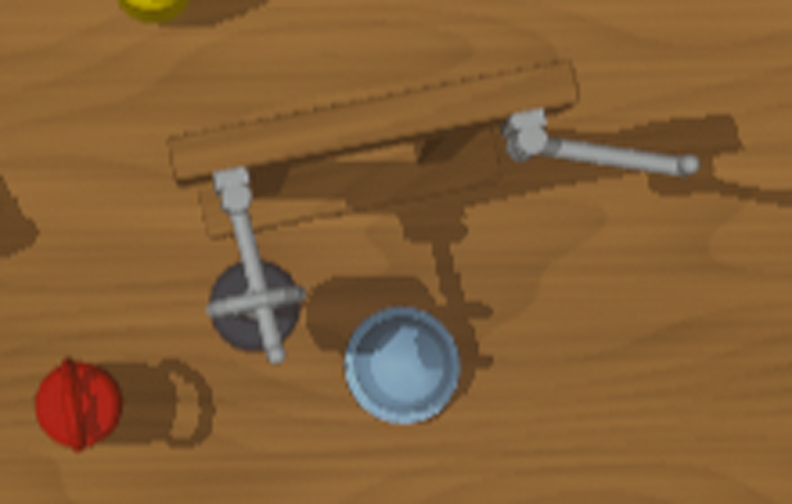

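View pics/a_crop2.png

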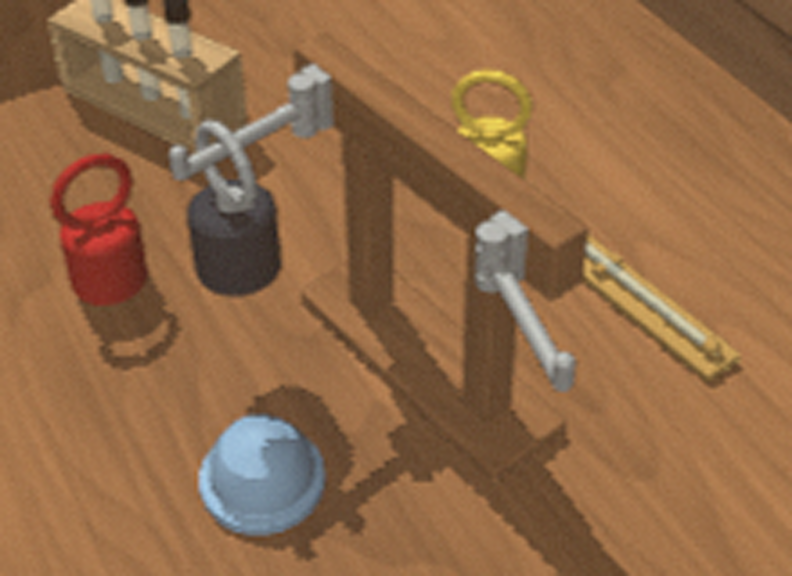

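```bash
cat >> h.py <<'E'
def c2(x,y): return x/3.6+280,y/3.6+170
E
python3 - <<'E'
from h import *
C=[(170,138),(177,178),(572,62),(578,100)]
Q=[plane('top',*c2(*c),190)[:2] for c in C]
for q in Q: print(q.round(1))
Q=np.array(Q); print('len',np.linalg.norm(Q[0]-Q[2]),np.linalg.norm(Q[1]-Q[3]),'w',np.linalg.norm(Q[0]-Q[1]),np.linalg.norm(Q[2]-Q[3]),'ctr',Q.mean(0))
y=(Q[0]+Q[1]-Q[2]-Q[3]); y/=np.linalg.norm(y); ang=np.arctan2(-y[0],y[1]); print('yaw',ang)
x=np.array([y[1],-y[0]]); c=Q.mean(0)
for nm,p in dict(hL=(-26,80),hR=(-26,-80)).items():
    w=c+x*p[0]+y*p[1]; print(nm,w.round(1)); print([t for t in proj('top',[*w,185])], proj('side',[*w,185]))
# hookR tip lip top z=187 , hookL tip
for nm,px in dict(tipR=(688,164),tipL=(275,355)).items():
    w=plane('top',*c2(*px),187)[:2]; r=w-c; print(nm,w.round(1),'rail',(r@x).round(1),(r@y).round(1))
w=plane('top',*c2(257,300),183)[:2]; r=w-c; print('ringtop',w,'rail',r@x,r@y)
for px in [(208,312),(304,293)]: print('ringedge',plane('top',*c2(*px),155).round(1))
# dome
w=plane('top',*c2(403,365),5)[:2]; r=w-c; print('dome',w,r@x,r@y)
w=plane('top',302,282,20)[:2]; r=w-c; print('red',w,r@x,r@y)
E
```

```text
[576.2 166.1]
[554.7 162.7]
[612.9 -49. ]
[592.4 -51. ]
len 218.2127807267861 217.04678107702514 w 21.75264346421115 20.68711020883747 ctr [584.03270426  57.17403069]
yaw 0.17191679138654745
hL [544.7 131.5]
[np.float64(345.5673023781431), np.float64(224.61392255682946), np.float64(915.4754106601946)] (np.float64(293.2920225939409), np.float64(182.83891658003702), np.float64(757.5796134797483))
hR [572.1 -26.1]
[np.float64(427.51886851403606), np.float64(208.88189005525777), np.float64(916.5287242265673)] (np.float64(346.01684751989336), np.float64(224.9735319112561), np.float64(660.863857482638))
tipR [ 557.4 -107.5] rail -54.4 -157.7
tipL [461.1 113.3] rail -111.5 76.3
ringtop [490.00513657 121.77634505] rail -81.58988093917884 79.73539888004476
ringedge [485.4 147.5 155. ]
ringedge [494.7  95.1 155. ]
dome [456.88560345  25.21670645] -130.73976107042296 -9.735023958822207
red [436.63950371 226.96703624] -116.17373585067247 192.50476201580182
```

Both crops confirm the choice: the slate weight hangs on the out-swung left hook, and red and yellow stand on the shelf. The rail measures 218 × 21 mm (given 220 × 24), with yaw 0.172. Tip L is 85.6 mm from its hinge and tip R about 83 mm (given 85). hookR is about 0.35 open. First I'll turn the tool in place so its side faces will push the hook, and shut the fingers.

```bash
cat >> h.py <<'E'
CEN=np.array([584.0,57.2]); YAW=.172
RX=np.array([np.cos(YAW),np.sin(YAW)]); RY=np.array([-np.sin(YAW),np.cos(YAW)])
def r2w(a,b): return CEN+RX*a+RY*b
def w2r(p): r=np.array(p[:2])-CEN; return np.array([r@RX,r@RY])
from scipy.spatial.transform import Rotation as Ro
def tool():
    s=read_state(); q=s['eef_rot']; R=Ro.from_quat([q[1],q[2],q[3],q[0]]).as_matrix(); return s,R
def go(a,b,z,yang=None):
    """units to rail target (a,b), height z; tool-y angle in deg relative to the rail x"""
    s,R=tool(); d=np.array([*r2w(a,b),z])-s['tool_pos']
    print('t %.2f rail'%s['time_s'],w2r(s['tool_pos']).round(1),'z',s['tool_pos'][2].round(1),'width',round(float(s['grip_width']),1),'F rail',(s['wrist_force'][:2]@RX).round(2),(s['wrist_force'][:2]@RY).round(2),s['wrist_force'][2].round(2))
    ya=np.degrees(np.arctan2(R[1,1],R[0,1])-YAW); print('units',(R.T@d/20).round(2),'len mm',np.linalg.norm(d).round(1),'toolY rel rail %.1f'%(ya%360),'tilt',(R[:,2]).round(3))
    if yang is not None:
        # wanted orientation: z down, y at yang
        t=np.radians(yang)+YAW; y=np.array([np.cos(t),np.sin(t),0]); z=np.array([0,0,-1.]); x=np.cross(y,z)
        Rw=np.stack([x,y,z],1); print('turn units',(np.degrees(Ro.from_matrix(R.T@Rw).as_rotvec())/6).round(2))
E
python3 -m crank '0 0 0 0 0 -1;0 0 0 0 0 -1;0 0 0 0 0 -1;0 0 0 0 0 -1;0 0 0 0 0 -1;0 0 0 0 0 -1;0 0 0 0 0 -1;0 0 0 0 0 -1' 0
python3 -c "
from h import *
go(-25.8,-149,230,340)"
```

```text
time_s: 0.9
tool_pos: [152.3, -604.2, 244.7]
eef_rot: [-0.003, 0.974, -0.225, -0.002]
wrist_force: [0.1, -0.1, -0.4]
grip_width: 0.2
t 0.90 rail [-538.5 -577.8] z 244.7 width 0.2 F rail 0.07 -0.09 -0.43
units [  8.19 -32.4    0.86] len mm 668.5 toolY rel rail 234.1 tilt [-0.002  0.007 -1.   ]
turn units [-8.000e-02 -1.000e-02 -1.765e+01]
```

```bash
python3 -m crank '0 0 -.1 0 0 -1;0 0 -.1 0 0 -1;0 0 -.1 0 0 -1;0 0 -.1 0 0 -1;0 0 -.1 0 0 -1;0 0 -.1 0 0 -1;0 0 -.1 0 0 -1;0 0 -.1 0 0 -1' 0
python3 -m crank '0 0 -.1 0 0 -1;0 0 -.1 0 0 -1;0 0 -.1 0 0 -1;0 0 -.1 0 0 -1;0 0 -.1 0 0 -1;0 0 -.1 0 0 -1;0 0 -.1 0 0 -1;0 0 -.1 0 0 -1' 0
python3 -c "
from h import *
go(-25.8,-149,250,340)"
```

```text
time_s: 1.7
tool_pos: [151.6, -602.8, 257.9]
eef_rot: [-0.007, 0.978, 0.208, -0.001]
wrist_force: [0.5, -0.1, 0.1]
grip_width: 0.1
time_s: 2.5
tool_pos: [150.9, -601.7, 271.7]
eef_rot: [-0.009, 0.798, 0.602, 0.003]
wrist_force: [0.2, 0.0, -0.3]
grip_width: 0.1
t 2.50 rail [-539.5 -575.1] z 271.7 width 0.1 F rail 0.21 0.0 -0.25
units [30.34 13.86  1.43] len mm 667.8 toolY rel rail 334.2 tilt [-0.005  0.018 -1.   ]
turn units [-0.09 -0.16 -0.97]
```

```bash
R='1'; python3 -m crank '1 .46 -.05 -.09 -.16 -.97;1 .46 -.05 0 0 0;1 .46 -.05 0 0 0;1 .46 -.05 0 0 0;1 .46 -.05 0 0 0;1 .46 -.05 0 0 0;1 .46 -.05 0 0 0;1 .46 -.05 0 0 0'
python3 -c "
from h import *
go(-25.8,-149,250,340)"
```

```text
time_s: 3.3
tool_pos: [253.4, -452.7, 277.6]
eef_rot: [-0.002, 0.766, 0.643, 0.001]
wrist_force: [0.8, -0.3, 0.0]
grip_width: 0.1
t 3.30 rail [-412.9 -445.8] z 277.6 width 0.1 F rail 0.78 -0.44 0.03
units [20.51 13.19  1.42] len mm 488.6 toolY rel rail 340.2 tilt [-0.001  0.003 -1.   ]
turn units [-0.01 -0.03  0.04]
```

```bash
python3 -m crank '1 .65 0 0 0 0;1 .65 0 0 0 0;1 .65 0 0 0 0;1 .65 0 0 0 0;1 .65 0 0 0 0;1 .65 0 0 0 0;1 .65 0 0 0 0;1 .65 0 0 0 0'
python3 -m crank '1 .65 0 0 0 0;1 .65 0 0 0 0;1 .65 0 0 0 0;1 .65 0 0 0 0;1 .65 0 0 0 0;1 .65 0 0 0 0;1 .65 0 0 0 0;1 .65 0 0 0 0'
python3 -c "
from h import *
go(-25.8,-149,250,340)"
```

```text
time_s: 4.1
tool_pos: [388.2, -303.4, 277.5]
eef_rot: [-0.002, 0.766, 0.643, -0.0]
wrist_force: [-0.1, -1.3, -0.2]
grip_width: 0.4
time_s: 4.9
tool_pos: [522.3, -154.1, 276.9]
eef_rot: [-0.002, 0.766, 0.643, -0.001]
wrist_force: [-0.8, 0.0, -0.0]
grip_width: -0.1
t 4.90 rail [ -97.  -197.7] z 276.9 width -0.1 F rail -0.78 0.14 -0.04
units [3.5  2.53 1.34] len mm 90.3 toolY rel rail 340.1 tilt [-0.005  0.002 -1.   ]
turn units [-0.05 -0.01  0.02]
```

```bash
python3 -m crank '.9 .65 0 0 0 0;.9 .65 0 0 0 0;.9 .65 0 0 0 0;.7 .5 0 0 0 0;.2 .15 0 0 0 0;0 0 0 0 0 0'
python3 -c "
from h import *
go(-25.8,-149,166,340)
snap('b')
im=cv2.imread('pics/b_side.png');cv2.imwrite('pics/b_cs.png',cv2.resize(im[80:300,220:500],None,fx=2.8,fy=2.7))
im=cv2.imread('pics/b_top.png');cv2.imwrite('pics/b_ct.png',cv2.resize(im[130:330,290:540],None,fx=3,fy=3))
"
```

```text
time_s: 5.5
tool_pos: [588.5, -84.2, 275.7]
eef_rot: [-0.003, 0.765, 0.644, -0.001]
wrist_force: [0.0, -0.6, -1.0]
grip_width: -0.0
t 5.50 rail [ -19.8 -140.1] z 275.7 width -0.0 F rail -0.06 -0.61 -0.96
units [-0.53 -0.09  5.48] len mm 110.2 toolY rel rail 340.4 tilt [-0.007  0.003 -1.   ]
turn units [-0.07 -0.02  0.06]
```

View pics/b_cs.png

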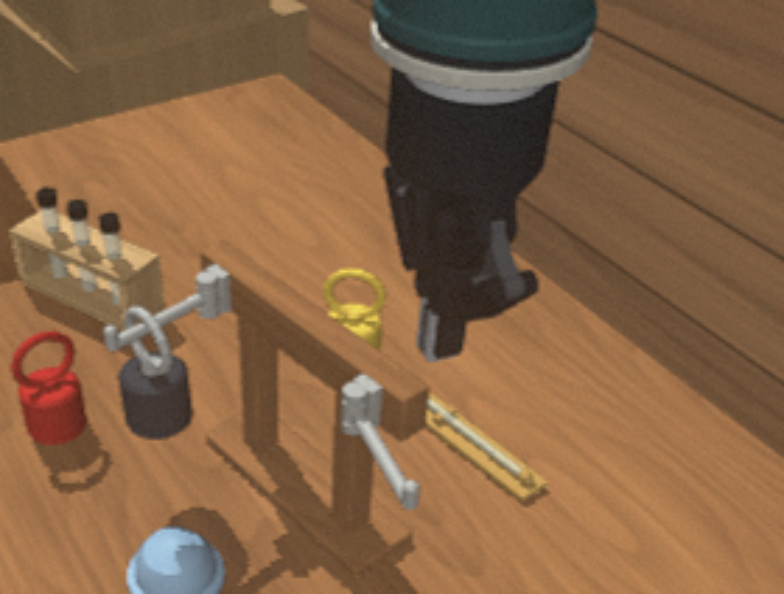

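View pics/b_ct.png

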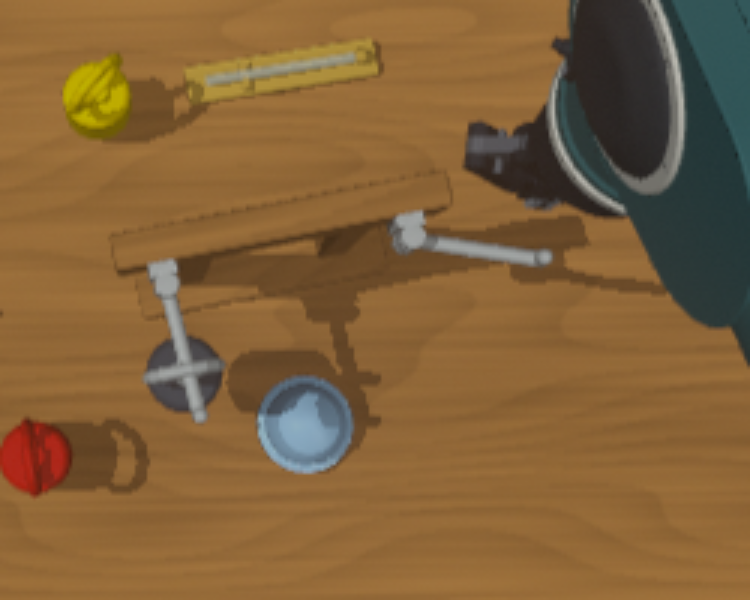

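```bash
python3 -c "
from h import *
s,R=tool(); print(proj('top',s['tool_pos']+17*R[:,2]),proj('side',s['tool_pos']+17*R[:,2]))"
python3 -m crank '-.4 -.1 0 0 0 0;-.1 0 .7 0 0 0;0 0 1 0 0 0;0 0 1 0 0 0;0 0 1 0 0 0;0 0 1 0 0 0;0 0 .5 0 0 0;0 0 0 0 0 0'
python3 -c "
from h import *
go(-25.8,-149,166,340)"
```

```text
(np.float64(468.640184904924), np.float64(193.45874040206667), np.float64(845.1929712633658)) (np.float64(376.61070355625407), np.float64(210.02117271576495), np.float64(579.6362170779236))
time_s: 6.4
tool_pos: [578.9, -103.3, 164.2]
eef_rot: [-0.003, 0.768, 0.64, -0.003]
wrist_force: [0.3, 0.9, 0.2]
grip_width: -0.2
t 6.40 rail [ -32.5 -157.3] z 164.2 width -0.2 F rail 0.45 0.8 0.21
units [ 0.5   0.17 -0.09] len mm 10.8 toolY rel rail 339.8 tilt [-0.008 -0.    -1.   ]
turn units [-0.08  0.01 -0.04]
```

```bash
python3 -m crank '.25 0 0 0 0 0;.2 0 0 0 0 0;0 -.08 0 0 0 0;0 -.1 0 0 0 0;0 -.1 0 0 0 0;0 -.1 0 0 0 0'
python3 -c "
from h import *
go(-25.8,-149,166,340)"
python3 -m crank '-.04 -.17 0 0 0 .5;-.04 -.17 0 0 0 .5;-.04 -.17 0 0 0 .5;-.04 -.17 0 0 0 .5;-.04 -.17 0 0 0 .5;-.04 -.17 0 0 0 .5'
python3 -c "
from h import *
go(-25.8,-149,166,340)"
```

```text
time_s: 7.0
tool_pos: [574.3, -92.8, 167.2]
eef_rot: [-0.001, 0.768, 0.64, -0.002]
wrist_force: [2.2, -1.0, -2.5]
grip_width: 0.1
t 7.00 rail [ -35.3 -146.2] z 167.2 width 0.1 F rail 2.01 -1.4 -2.52
units [0.03 0.49 0.06] len mm 10.0 toolY rel rail 339.7 tilt [-0.003 -0.001 -1.   ]
turn units [-0.03  0.02 -0.04]
time_s: 7.6
tool_pos: [553.4, -91.0, 168.1]
eef_rot: [0.0, 0.862, 0.507, 0.0]
wrist_force: [2.8, -0.3, -2.2]
grip_width: 0.0
t 7.60 rail [ -55.5 -140.7] z 168.1 width 0.0 F rail 2.67 -0.81 -2.16
units [0.61 1.41 0.11] len mm 30.9 toolY rel rail 321.1 tilt [ 0.001 -0.    -1.   ]
turn units [ 0.01  0.   -3.15]
```

```bash
python3 -m crank '-.04 -.17 0.02 0 0 .5;-.04 -.17 .02 0 0 .5;-.04 -.17 .02 0 0 .5;-.04 -.17 .02 0 0 .5;-.04 -.17 .02 0 0 .5;-.04 -.17 .02 0 0 .5;-.04 -.17 .02 0 0 .5;-.04 -.17 .02 0 0 .5'
cat > p.py <<'E'
from h import *
def th(side):
    h=np.array([-26,80 if side=='L' else -80]); s,R=tool(); p=w2r(s['tool_pos'])-h; ya=np.arctan2(R[1,1],R[0,1])-YAW
    return p,np.degrees(ya)%360
p,ya=th('R'); go(0,0,166); t=np.radians(-ya); a=np.array([-np.sin(t),-np.cos(t)]); b=np.array([np.cos(t),-np.sin(t)])
r=np.linalg.norm(p); ang=np.arctan2(-p[0],-p[1])+np.arcsin(15.5/r); print('along',p@a,'behind',p@b,'theta by pos',ang)
E
python3 p.py
```

```text
time_s: 8.4
tool_pos: [529.7, -78.6, 167.7]
eef_rot: [0.002, 0.952, 0.308, 0.004]
wrist_force: [1.9, -1.7, 1.6]
grip_width: 0.4
t 8.40 rail [ -76.7 -124.6] z 167.7 width 0.4 F rail 1.54 -1.98 1.61
units [ 6.18 -3.92  0.1 ] len mm 146.3 toolY rel rail 296.0 tilt [ 0.009 -0.002 -1.   ]
along 65.1248578113135 behind 17.839451770778513 theta by pos 1.0818845851652599
```

```bash
python3 -m crank '-.04 -.2 0 0 0 .5;-.04 -.2 0 0 0 .5;-.04 -.2 0 0 0 .5;-.04 -.18 0 0 0 .5;-.04 -.17 0 0 0 .4;-.03 -.15 0 0 0 .4'
python3 p.py
```

```text
time_s: 9.0
tool_pos: [514.9, -62.4, 168.8]
eef_rot: [0.003, 0.987, 0.158, 0.006]
wrist_force: [1.6, -2.3, -1.1]
grip_width: -0.1
t 9.00 rail [ -88.6 -106. ] z 168.8 width -0.1 F rail 1.18 -2.53 -1.14
units [ 5.15 -4.61  0.16] len mm 138.2 toolY rel rail 278.3 tilt [ 0.013 -0.003 -1.   ]
along 65.69848302045774 behind 16.71549653196713 theta by pos 1.40744598264287
```

```bash
python3 -m crank '-.02 -.12 0 0 0 .3;-.02 -.12 0 0 0 .3;-.02 -.1 0 0 0 .3;-.02 -.1 0 0 0 .2'
python3 p.py
```

```text
time_s: 9.4
tool_pos: [510.4, -55.0, 169.3]
eef_rot: [0.003, 0.995, 0.097, 0.007]
wrist_force: [1.6, -3.0, -1.3]
grip_width: 0.1
t 9.40 rail [-91.7 -98. ] z 169.3 width 0.1 F rail 1.1 -3.25 -1.31
units [ 4.7  -4.79  0.19] len mm 134.3 toolY rel rail 271.3 tilt [ 0.014 -0.005 -1.   ]
along 66.13703917540008 behind 16.484891011863265 theta by pos 1.5332548023214043
```

```bash
python3 -m crank '0 -.1 0 0 0 0;0 -.1 0 0 0 0;0 -.1 0 0 0 0'
python3 p.py
```

```text
time_s: 9.7
tool_pos: [508.9, -49.3, 169.3]
eef_rot: [0.003, 0.995, 0.097, 0.007]
wrist_force: [2.3, -7.3, -1.8]
grip_width: 0.1
t 9.70 rail [-92.2 -92.1] z 169.3 width 0.1 F rail 1.02 -7.58 -1.82
units [ 4.71 -4.5   0.19] len mm 130.3 toolY rel rail 271.3 tilt [ 0.014 -0.005 -1.   ]
along 66.46843026862588 behind 10.545132834250257 theta by pos 1.6230452071734993
```

```bash
python3 -m crank '0 -.12 0 0 0 0;0 -.12 0 0 0 0'
python3 p.py; python3 -m crank '0 -.13 0 0 0 0;0 -.13 0 0 0 0'
python3 p.py
```

```text
time_s: 9.9
tool_pos: [508.8, -48.6, 169.6]
eef_rot: [0.006, 0.995, 0.096, 0.007]
wrist_force: [6.3, -20.9, -2.6]
grip_width: -0.1
t 9.90 rail [-92.2 -91.4] z 169.6 width -0.1 F rail 2.61 -21.66 -2.56
units [ 4.7  -4.48  0.19] len mm 129.9 toolY rel rail 271.2 tilt [ 0.016 -0.01  -1.   ]
along 66.42760099510365 behind 10.022754849696282 theta by pos 1.6337162222687036
time_s: 10.1
tool_pos: [508.7, -48.7, 169.8]
eef_rot: [0.009, 0.996, 0.094, 0.008]
wrist_force: [6.2, -18.7, -3.6]
grip_width: 0.0
t 10.10 rail [-92.3 -91.4] z 169.8 width 0.0 F rail 2.89 -19.52 -3.59
units [ 4.68 -4.5   0.17] len mm 130.0 toolY rel rail 270.9 tilt [ 0.018 -0.016 -1.   ]
along 66.46107787635151 behind 10.365644263794858 theta by pos 1.6327650211606886
```

```bash
python3 -m crank '0 -.06 0 0 0 0;0 -.06 0 0 0 0'
python3 p.py; python3 -m crank '0 -.06 0 0 0 0;0 -.06 0 0 0 0;0 -.06 0 0 0 0;0 -.06 0 0 0 0'
python3 p.py
```

```text
time_s: 10.3
tool_pos: [508.8, -49.2, 169.8]
eef_rot: [0.01, 0.996, 0.093, 0.008]
wrist_force: [4.2, -7.9, -4.0]
grip_width: 0.3
t 10.30 rail [-92.3 -91.9] z 169.8 width 0.3 F rail 2.74 -8.47 -3.99
units [ 4.68 -4.54  0.16] len mm 130.3 toolY rel rail 270.8 tilt [ 0.019 -0.019 -1.   ]
along 66.48114352669197 behind 11.022879635389657 theta by pos 1.6251323860352898
time_s: 10.7
tool_pos: [508.7, -49.1, 169.8]
eef_rot: [0.013, 0.996, 0.091, 0.009]
wrist_force: [3.8, -9.5, -4.5]
grip_width: 0.0
t 10.70 rail [-92.4 -91.9] z 169.8 width 0.0 F rail 2.14 -10.05 -4.46
units [ 4.66 -4.55  0.14] len mm 130.3 toolY rel rail 270.6 tilt [ 0.02  -0.024 -1.   ]
along 66.46884990472448 behind 11.183613424431282 theta by pos 1.6259235890522301
```

```bash
python3 -m crank '0 -.06 0 0 0 0;0 .4 0 0 0 0;0 .8 0 0 0 0;0 .5 -1 0 0 0;0 0 -1 0 0 0;0 0 -1 0 0 0;0 0 -1 0 0 0;0 0 -.5 0 0 0' 
python3 p.py;python3 -c "
from h import *
snap('c')
im=cv2.imread('pics/c_side.png');cv2.imwrite('pics/c_cs.png',cv2.resize(im[80:300,220:500],None,fx=2.8,fy=2.7))
im=cv2.imread('pics/c_top.png');cv2.imwrite('pics/c_ct.png',cv2.resize(im[130:330,290:540],None,fx=3,fy=3))
"
```

```text
time_s: 11.5
tool_pos: [512.0, -81.3, 262.2]
eef_rot: [0.011, 0.996, 0.093, 0.007]
wrist_force: [0.7, -0.4, -0.4]
grip_width: -0.2
t 11.50 rail [ -94.7 -124.1] z 262.2 width -0.2 F rail 0.62 -0.52 -0.43
units [ 4.76 -6.25  4.72] len mm 183.4 toolY rel rail 270.8 tilt [ 0.016 -0.021 -1.   ]
along 69.2868306041416 behind 43.18668824169264 theta by pos 1.1907606421180976
```

View pics/c_cs.png

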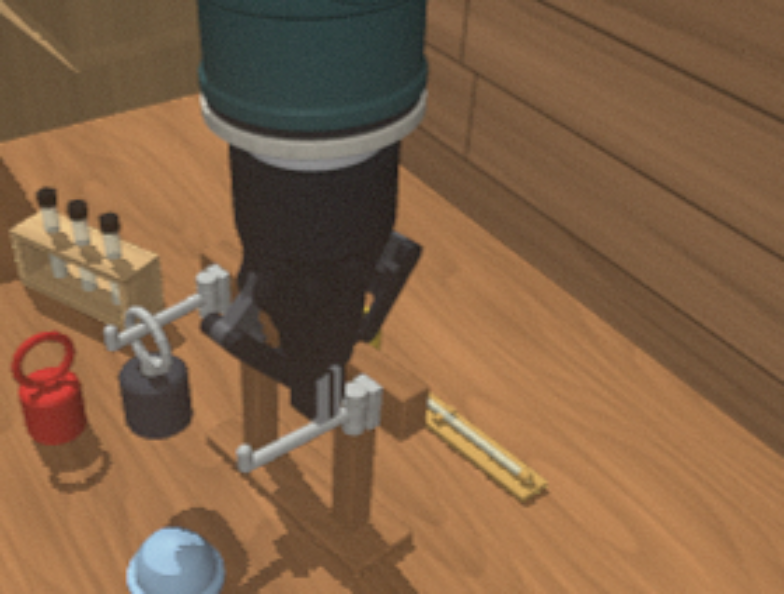

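View pics/c_ct.png

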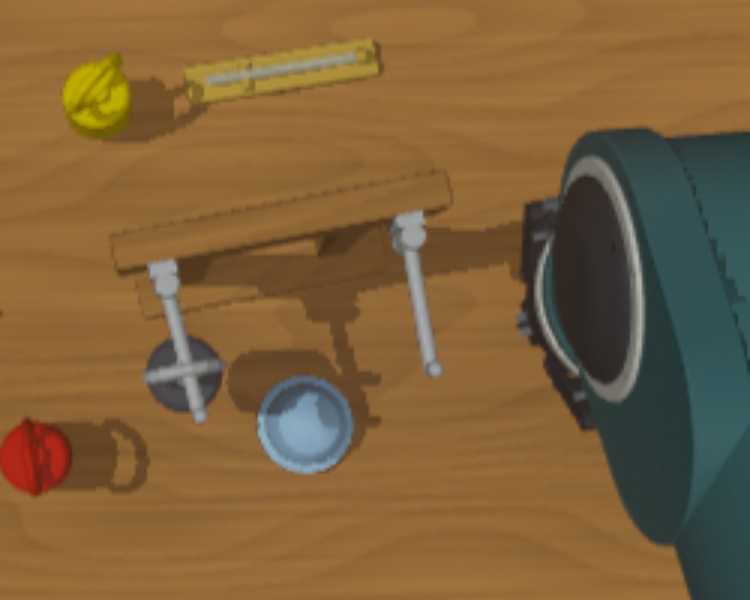

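```bash
python3 - <<'E'
from h import *
c=lambda x,y:(x/3+290,y/3+130)
for nm,px,z,h in [('tipR',(434,369),187,-80),('tipL',(200,416),187,80),('ringtop',(184,372),183,80),('ringE1',(146,378),155,80),('ringE2',(222,366),155,80)]:
    r=w2r(plane('top',*c(*px),z)); d=r-[-26,h]; print(nm,r.round(1),'from hinge',np.linalg.norm(d).round(1),'ang off -x',np.arctan2(d[1],-d[0]).round(3))
E
python3 -c "
from h import *
go(-81,77.5,250,0)"
```

```text
tipR [-110.5  -74. ] from hinge 84.7 ang off -x 0.071
tipL [-111.7   75.8] from hinge 85.8 ang off -x -0.049
ringtop [-82.8  80.1] from hinge 56.8 ang off -x 0.001
ringE1 [-80.8 103.9] from hinge 59.8 ang off -x 0.411
ringE2 [-82.5  53.7] from hinge 62.3 ang off -x -0.435
t 11.60 rail [ -94.6 -124.2] z 261.7 width -0.1 F rail 0.35 -0.1 -0.8
units [  0.81 -10.09   0.35] len mm 202.5 toolY rel rail 270.8 tilt [ 0.016 -0.021 -1.   ]
turn units [  0.27   0.09 -14.87]
```

```bash
python3 -m crank '0 0 0 .1 .05 -1;0 0 0 .1 .05 -1;0 0 0 .05 0 -1;0 0 0 0 0 -1;0 0 0 0 0 -1;0 0 0 0 0 -1;0 0 0 0 0 -1;0 0 0 0 0 -1' 85
python3 -m crank '0 0 0 0 0 -1;0 0 0 0 0 -1;0 0 0 0 0 -1;0 0 0 0 0 -1;0 0 0 0 0 -1;0 0 0 0 0 -1;0 0 0 0 0 -1' 85
python3 -c "
from h import *
go(-81.2,78,250,0)"
```

```text
time_s: 12.4
tool_pos: [509.0, -80.8, 252.6]
eef_rot: [-0.003, 0.864, 0.504, 0.006]
wrist_force: [0.9, 0.7, 0.2]
grip_width: 85.0
time_s: 13.1
tool_pos: [505.9, -80.1, 244.1]
eef_rot: [-0.006, 0.612, 0.791, 0.006]
wrist_force: [0.1, 0.4, 0.9]
grip_width: 85.0
t 13.10 rail [-100.4 -121.9] z 244.1 width 85.0 F rail 0.14 0.34 0.9
units [ 9.89  1.77 -0.12] len mm 200.9 toolY rel rail 4.6 tilt [-0.002  0.017 -1.   ]
turn units [ 0.02 -0.16  0.77]
```

```bash
python3 -m crank '1 .15 -.05 0 -.16 .77;1 .18 -.05 0 0 0;1 .18 -.05 0 0 0;1 .18 -.05 0 0 0;1 .18 -.05 0 0 0;1 .18 -.05 0 0 0;1 .18 -.05 0 0 0;1 .18 -.05 0 0 0' 
python3 -c "
from h import *
go(-81.2,78,250,0)"
```

```text
time_s: 13.9
tool_pos: [500.3, 85.1, 243.4]
eef_rot: [-0.005, 0.643, 0.766, -0.001]
wrist_force: [0.8, -0.2, 0.3]
grip_width: 85.0
t 13.90 rail [-77.7  41.8] z 243.4 width 85.0 F rail 0.74 -0.37 0.31
units [ 1.81 -0.17 -0.32] len mm 36.9 toolY rel rail 0.1 tilt [-0.01   0.004 -1.   ]
turn units [-0.08 -0.06  0.02]
```

```bash
python3 -m crank '.8 -.1 0 -.08 -.06 0;.5 -.05 0 0 0 0;.1 0 0 0 0 0;0 0 0 0 0 0;0 0 0 0 0 0' 
python3 -c "
from h import *
go(-81.2,78,157,0)"
```

```text
time_s: 14.4
tool_pos: [490.9, 114.6, 240.2]
eef_rot: [-0.002, 0.641, 0.767, -0.001]
wrist_force: [-0.2, -0.0, -0.4]
grip_width: 85.1
t 14.40 rail [-81.9  72.5] z 240.2 width 85.1 F rail -0.2 0.02 -0.44
units [0.27 0.06 4.16] len mm 83.4 toolY rel rail 0.3 tilt [-0.005  0.001 -1.   ]
turn units [-0.04 -0.02  0.06]
```

```bash
python3 -m crank '.25 .05 0 0 0 0;.05 0 .5 0 0 0;0 0 .8 0 0 0;0 0 .5 0 0 0;0 0 0 0 0 0' 
python3 -c "
from h import *
go(-81.2,78,157,0)
snap('d')
im=cv2.imread('pics/d_side.png');cv2.imwrite('pics/d_cs.png',cv2.resize(im[130:270,220:400],None,fx=4.2,fy=4.2))
im=cv2.imread('pics/d_top.png');cv2.imwrite('pics/d_ct.png',cv2.resize(im[130:330,290:540],None,fx=3,fy=3))
"
```

```text
time_s: 14.9
tool_pos: [491.2, 119.0, 201.2]
eef_rot: [-0.002, 0.643, 0.766, -0.001]
wrist_force: [0.0, 0.3, -0.7]
grip_width: 85.1
t 14.90 rail [-80.9  76.8] z 201.2 width 85.1 F rail 0.07 0.27 -0.66
units [ 0.06 -0.01  2.21] len mm 44.2 toolY rel rail 0.1 tilt [-0.005  0.001 -1.   ]
turn units [-0.05 -0.02  0.02]
```

View pics/d_cs.png

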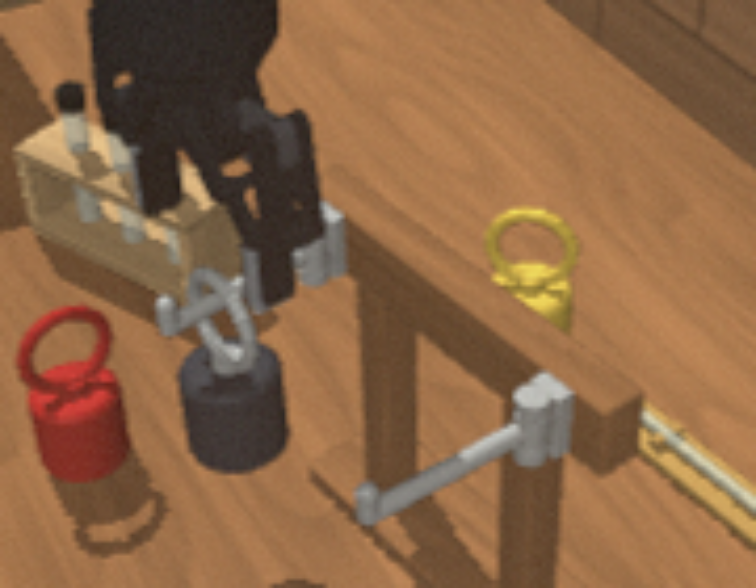

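View pics/d_ct.png

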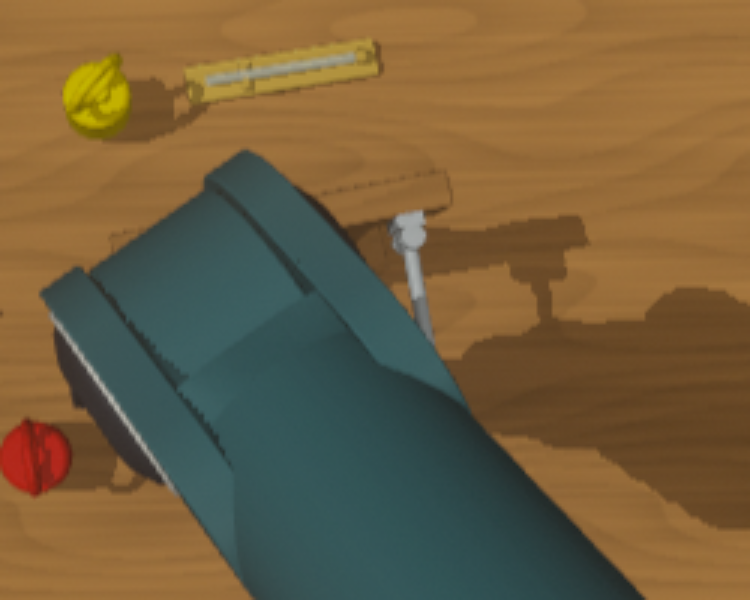

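```bash
python3 -m crank '.06 0 .7 -.05 0 0;0 0 .7 0 0 0;0 0 .6 0 0 0;0 0 .4 0 0 0;0 0 .1 0 0 0;0 0 0 0 0 0' 
python3 -c "
from h import *
go(-81.2,78,150,0)"
```

```text
time_s: 15.6
tool_pos: [492.8, 120.8, 151.3]
eef_rot: [0.001, 0.643, 0.766, 0.002]
wrist_force: [-0.3, -0.9, 0.0]
grip_width: 85.2
t 15.60 rail [-79.   78.2] z 151.3 width 85.2 F rail -0.45 -0.8 0.02
units [-0.01 -0.11  0.07] len mm 2.6 toolY rel rail 0.1 tilt [ 0.004  0.002 -1.   ]
turn units [ 0.04 -0.02  0.02]
```

```bash
python3 -m crank '0 -.1 0 0 0 0;0 0 -.03 0 0 0;0 0 -.03 0 0 0' 62
python3 -c "
from h import *
go(-81.2,78,150,0)"
```

```text
time_s: 15.9
tool_pos: [491.0, 120.5, 153.4]
eef_rot: [0.001, 0.643, 0.766, 0.002]
wrist_force: [-0.3, -1.0, -0.0]
grip_width: 62.2
t 15.90 rail [-80.8  78.3] z 153.4 width 62.2 F rail -0.44 -0.98 -0.01
units [-0.02 -0.02  0.17] len mm 3.4 toolY rel rail 0.1 tilt [ 0.005  0.002 -1.   ]
turn units [ 0.05 -0.01  0.02]
```

```bash
python3 -m crank '0 0 -.03 0 0 0;0 0 -.03 0 0 0' 50
python3 -c "
from h import *
go(-81.2,78,150,0)"
python3 -m crank '0 0 -.02 0 0 0;0 0 -.02 0 0 0' 50
python3 -c "
from h import *
go(-81.2,78,150,0)"
```

```text
time_s: 16.1
tool_pos: [491.3, 120.2, 155.2]
eef_rot: [0.001, 0.643, 0.766, 0.002]
wrist_force: [1.0, -0.3, -3.4]
grip_width: 52.6
t 16.10 rail [-80.6  78. ] z 155.2 width 52.6 F rail 0.97 -0.5 -3.37
units [ 0.   -0.03  0.26] len mm 5.2 toolY rel rail 0.1 tilt [ 0.005  0.002 -1.   ]
turn units [ 0.05 -0.01  0.02]
time_s: 16.3
tool_pos: [491.1, 120.1, 155.9]
eef_rot: [0.001, 0.643, 0.766, 0.002]
wrist_force: [-0.9, -0.0, -2.6]
grip_width: 52.4
t 16.30 rail [-80.8  77.9] z 155.9 width 52.4 F rail -0.84 0.14 -2.62
units [ 0.   -0.02  0.3 ] len mm 6.0 toolY rel rail 0.1 tilt [ 0.005  0.002 -1.   ]
turn units [ 0.05 -0.01  0.02]
```

```bash
python3 -c "
from h import *
snap('e')
im=cv2.imread('pics/e_side.png');cv2.imwrite('pics/e_cs.png',cv2.resize(im[150:250,230:340],None,fx=6,fy=6,interpolation=cv2.INTER_CUBIC))
"
```

```text
(no output)
```

View pics/e_cs.png

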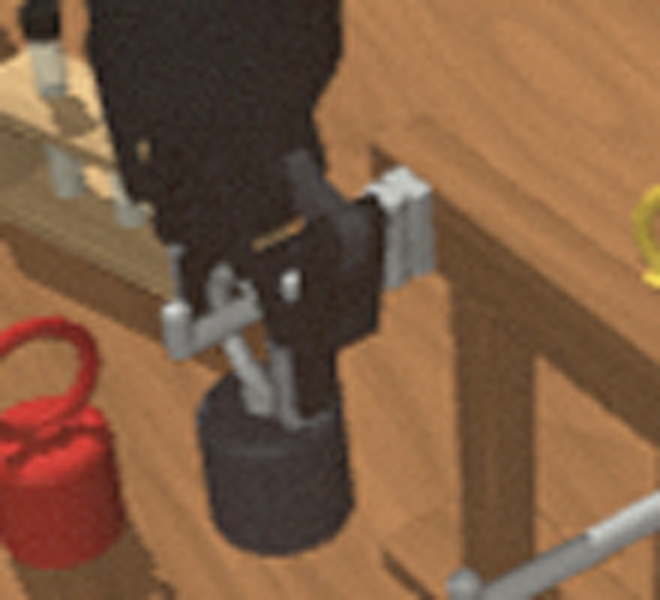

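The side crop shows both fingers astride the arm, gripping the ring. The 52.4 mm reading is probably a faceted ring's flats. Next I'll lift it clear of the lip.

```bash
python3 -m crank '0 0 -.15 0 0 0;0 0 -.15 0 0 0;0 0 -.2 0 0 0;0 0 -.2 0 0 0;0 0 -.2 0 0 0;0 0 -.05 0 0 0' 50
python3 -c "
from h import *
go(-81.2,78,176,0)"
```

```text
time_s: 17.0
tool_pos: [490.9, 120.3, 176.6]
eef_rot: [0.001, 0.643, 0.766, 0.002]
wrist_force: [0.1, 0.1, -3.0]
grip_width: 52.4
t 17.00 rail [-81.   78.1] z 176.6 width 52.4 F rail 0.08 0.08 -3.02
units [-0.01 -0.01  0.03] len mm 0.7 toolY rel rail 0.1 tilt [ 0.005  0.002 -1.   ]
turn units [ 0.05 -0.01  0.02]
```

```bash
python3 -m crank '-.02 -.4 0 0 0 0;-.02 -.5 0 0 0 0' 50
python3 -c "
from h import *
go(-150,74,176,0)"
python3 -m crank '-.02 -.4 -.02 0 0 0;-.02 -.4 -.02 0 0 0;-.02 -.4 -.02 0 0 0;-.02 -.4 -.02 0 0 0' 50
python3 -c "
from h import *
go(-150,74,176,0)"
```

```text
time_s: 17.2
tool_pos: [472.9, 116.5, 176.6]
eef_rot: [0.001, 0.643, 0.766, 0.003]
wrist_force: [-0.1, -0.5, -2.8]
grip_width: 52.3
t 17.20 rail [-99.3  77.4] z 176.6 width 52.3 F rail -0.23 -0.51 -2.79
units [-0.17 -2.53  0.02] len mm 50.8 toolY rel rail 0.1 tilt [ 0.005  0.003 -1.   ]
turn units [ 0.05 -0.02  0.02]
time_s: 17.6
tool_pos: [437.5, 108.3, 177.7]
eef_rot: [0.001, 0.643, 0.766, 0.002]
wrist_force: [1.1, 0.4, -3.4]
grip_width: 52.9
t 17.60 rail [-135.6   75.4] z 177.7 width 52.9 F rail 1.1 0.17 -3.39
units [-0.07 -0.72  0.08] len mm 14.6 toolY rel rail 0.1 tilt [ 0.004  0.002 -1.   ]
turn units [ 0.04 -0.01  0.02]
```

```bash
python3 -m crank '-.1 -.3 0 0 0 0;-.4 -.3 0 0 0 0;-.7 -.1 0 0 0 0.2;-.9 0 0 0 0 .2;-.9 0 0 0 0 .2;-.9 0 0 0 0 0;-.8 0 0 0 0 0;-.6 0 0 0 0 0' 50
python3 -c "
from h import *
go(-150,-72.2,177,-3.6)"
```

```text
time_s: 18.4
tool_pos: [436.6, -9.0, 178.0]
eef_rot: [0.002, 0.67, 0.742, 0.002]
wrist_force: [-0.4, 0.4, -3.1]
grip_width: 52.9
t 18.40 rail [-156.6  -40. ] z 178.0 width 52.9 F rail -0.36 0.45 -3.1
units [-1.58  0.44  0.05] len mm 32.9 toolY rel rail 356.0 tilt [ 0.006  0.    -1.   ]
turn units [ 0.06  0.   -0.07]
```

```bash
python3 -m crank '-.6 .2 0 .06 0 -.07;-.5 .1 0 0 0 0;-.2 0 0 0 0 0;-.1 0 0 0 0 0;0 0 0 0 0 0' 50
python3 -c "
from h import *
go(-150,-72.2,177,-3.6)
snap('f')
im=cv2.imread('pics/f_side.png');cv2.imwrite('pics/f_cs.png',cv2.resize(im[130:330,220:400],None,fx=3,fy=3,interpolation=cv2.INTER_CUBIC))
im=cv2.imread('pics/f_top.png');cv2.imwrite('pics/f_ct.png',cv2.resize(im[130:330,290:540],None,fx=3,fy=3))
"
```

```text
time_s: 18.9
tool_pos: [446.4, -41.6, 177.9]
eef_rot: [-0.0, 0.67, 0.743, -0.0]
wrist_force: [-0.1, -0.5, -3.1]
grip_width: 52.5
t 18.90 rail [-152.5  -73.8] z 177.9 width 52.5 F rail -0.15 -0.46 -3.05
units [0.09 0.12 0.05] len mm 3.1 toolY rel rail 356.1 tilt [-0.001 -0.    -1.   ]
turn units [-0.01 -0.   -0.05]
```

View pics/f_cs.png

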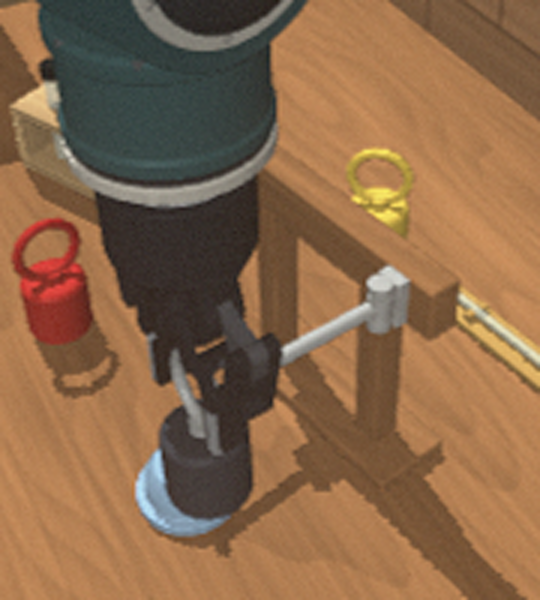

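View pics/f_ct.png

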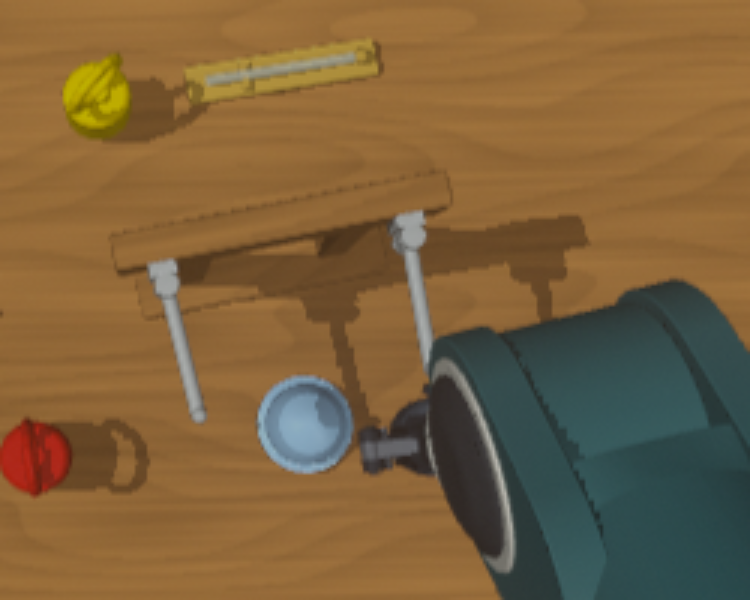

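```bash
python3 -m crank '.09 .2 .08 0 0 0;0 .3 .05 0 0 0;0 .3 0 0 0 0;0 .3 0 0 0 0' 50
python3 -c "
from h import *
go(-81,-76.5,175.5,-3.6)"
python3 -m crank '0 .3 0 0 0 0;0 .3 0 0 0 0' 50
python3 -c "
from h import *
go(-81,-76.5,175.5,-3.6)"

```

```text
time_s: 19.4
tool_pos: [469.3, -35.7, 175.2]
eef_rot: [-0.0, 0.669, 0.744, -0.0]
wrist_force: [-0.2, -0.0, -3.5]
grip_width: 52.2
t 19.40 rail [-128.9  -71.9] z 175.2 width 52.2 F rail -0.17 -0.01 -3.5
units [-0.07  2.4  -0.02] len mm 48.1 toolY rel rail 356.2 tilt [-0.001 -0.    -1.   ]
turn units [-0.01  0.   -0.03]
time_s: 19.6
tool_pos: [482.6, -34.0, 175.1]
eef_rot: [-0.0, 0.669, 0.744, -0.0]
wrist_force: [0.1, -0.0, -3.2]
grip_width: 52.5
t 19.60 rail [-115.5  -72.5] z 175.1 width 52.5 F rail 0.06 -0.02 -3.18
units [-0.08  1.73 -0.02] len mm 34.7 toolY rel rail 356.2 tilt [-0.001 -0.    -1.   ]
turn units [-0.01  0.   -0.03]
```

```bash
python3 -m crank '-.02 .3 0 0 0 0;-.02 .3 0 0 0 0;-.02 .3 0 0 0 0' 50
python3 -c "
from h import *
go(-81,-76.5,175.5,-3.6)"
python3 -m crank '0 .3 0 0 0 0;0 .3 0 0 0 0;0 .1 0 0 0 0;0 0 0 0 0 0' 50
python3 -c "
from h import *
go(-81,-76.5,155,-3.6)
snap('g')
im=cv2.imread('pics/g_side.png');cv2.imwrite('pics/g_cs.png',cv2.resize(im[150:300,260:400],None,fx=4,fy=4,interpolation=cv2.INTER_CUBIC))"

```

```text
time_s: 19.9
tool_pos: [502.4, -33.2, 175.0]
eef_rot: [-0.0, 0.668, 0.744, -0.0]
wrist_force: [-1.1, 0.2, -4.0]
grip_width: 52.6
t 19.90 rail [-95.8 -75.1] z 175.0 width 52.6 F rail -1.06 0.42 -3.96
units [-0.02  0.74 -0.03] len mm 14.9 toolY rel rail 356.2 tilt [-0.001  0.    -1.   ]
turn units [-0.01 -0.   -0.03]
time_s: 20.3
tool_pos: [518.3, -31.5, 174.8]
eef_rot: [-0.001, 0.669, 0.744, -0.0]
wrist_force: [0.3, 0.1, -3.7]
grip_width: 52.4
t 20.30 rail [-79.9 -76.1] z 174.8 width 52.4 F rail 0.27 0.04 -3.71
units [-0.02 -0.05  0.99] len mm 19.8 toolY rel rail 356.2 tilt [-0.001  0.    -1.   ]
turn units [-0.01 -0.01 -0.03]
```

View pics/g_cs.png

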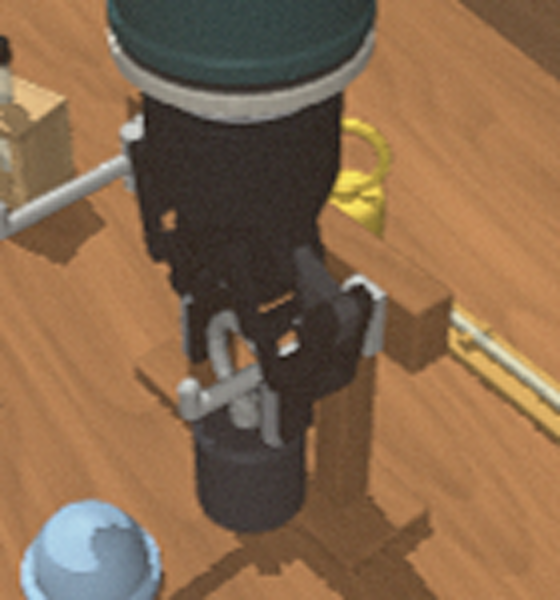

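```bash
python3 -m crank '0 0 .2 0 0 0;0 0 .2 0 0 0;0 0 .15 0 0 0;0 0 .1 0 0 0;0 0 0 0 0 0' 50
python3 -c "
from h import *
go(-81,-76.5,155,-3.6)"

```

```text
time_s: 20.9
tool_pos: [517.2, -31.9, 160.5]
eef_rot: [-0.001, 0.669, 0.744, -0.001]
wrist_force: [0.7, -0.0, -4.1]
grip_width: 52.5
t 20.90 rail [-81.1 -76.3] z 160.5 width 52.5 F rail 0.65 -0.15 -4.1
units [-0.01  0.    0.27] len mm 5.5 toolY rel rail 356.2 tilt [-0.002 -0.    -1.   ]
turn units [-0.02 -0.   -0.03]
```

```bash
python3 -m crank '0 0 .06 0 0 0;0 0 .05 0 0 0' 50
python3 -c "
from h import *
go(-81,-76.5,155,-3.6)"

```

```text
time_s: 21.1
tool_pos: [517.3, -31.9, 158.3]
eef_rot: [-0.0, 0.669, 0.744, -0.001]
wrist_force: [-0.5, -0.5, -3.0]
grip_width: 52.8
t 21.10 rail [-81.  -76.3] z 158.3 width 52.8 F rail -0.61 -0.4 -3.04
units [-0.01 -0.    0.16] len mm 3.3 toolY rel rail 356.2 tilt [-0.001 -0.    -1.   ]
turn units [-0.01  0.   -0.03]
```

```bash
for i in 1 2; do python3 -m crank '0 0 .04 0 0 0' 50 | sed -n '2p;4p'; done
```

```text
tool_pos: [517.3, -31.9, 157.4]
wrist_force: [-0.5, 0.0, -2.7]
tool_pos: [517.4, -31.8, 156.6]
wrist_force: [0.4, -0.2, -3.3]
```

```bash
python3 -m crank '0 0 .03 0 0 0' 50 | sed -n '2p;4p'; python3 -m crank '0 0 .03 0 0 0' 50 | sed -n '2p;4p'
```

```text
tool_pos: [517.4, -31.9, 155.9]
wrist_force: [0.3, -0.3, -3.2]
tool_pos: [517.4, -31.9, 155.3]
wrist_force: [0.3, -0.0, -2.5]
```

```bash
python3 -m crank '0 0 .03 0 0 0' 50 | sed -n '2p;4p'
```

```text
tool_pos: [517.5, -31.9, 154.8]
wrist_force: [-0.1, 0.7, 0.9]
```

The load has moved to the hook, so I'll let go.

```bash
python3 -m crank '0 0 -.01 0 0 0;0 0 -.02 0 0 0;0 0 -.02 0 0 0' 64
python3 -m crank '0 0 -.02 0 0 0;0 0 -.02 0 0 0;0 0 0 0 0 0' 85
python3 -c "
from h import *
go(-81,-76.5,155,-3.6)
snap('i')
im=cv2.imread('pics/i_side.png');cv2.imwrite('pics/i_cs.png',cv2.resize(im[150:300,260:400],None,fx=4,fy=4,interpolation=cv2.INTER_CUBIC))"

```

```text
time_s: 21.9
tool_pos: [517.9, -31.8, 156.2]
eef_rot: [0.0, 0.669, 0.744, -0.0]
wrist_force: [0.4, -0.3, -0.4]
grip_width: 64.2
time_s: 22.2
tool_pos: [518.1, -31.8, 157.4]
eef_rot: [0.0, 0.669, 0.744, 0.0]
wrist_force: [-0.2, 0.1, 0.8]
grip_width: 85.1
t 22.20 rail [-80.1 -76.4] z 157.4 width 85.1 F rail -0.21 0.14 0.78
units [-0.01 -0.04  0.12] len mm 2.6 toolY rel rail 356.2 tilt [ 0.001 -0.001 -1.   ]
turn units [ 0.01  0.01 -0.03]
```

View pics/i_cs.png

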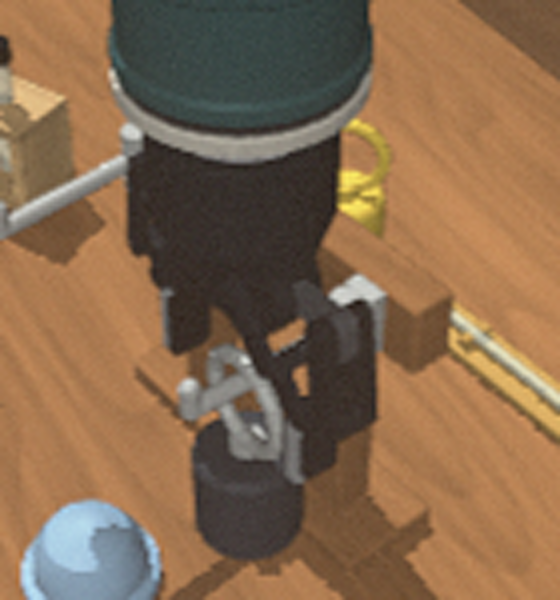

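The weight hangs on the right hook with the fingers clear of it. Now straight up.

```bash
python3 -m crank '0 0 -.3 0 0 0;0 0 -.5 0 0 0;0 0 -.8 0 0 0;0 0 -1 0 0 0;0 0 -1 0 0 0;0 0 -1 0 0 0;0 0 -.5 0 0 0' 85
python3 -c "
from h import *
go(-81,-76.5,155,-3.6)
im,d=get_image('side');im=im[:,:,::-1];cv2.imwrite('pics/j_cs.png',cv2.resize(im[150:300,260:400],None,fx=4,fy=4,interpolation=cv2.INTER_CUBIC))
go(-90,55,255,270)"

```

```text
time_s: 23.0
tool_pos: [517.5, -31.0, 266.1]
eef_rot: [-0.0, 0.668, 0.744, -0.0]
wrist_force: [0.4, -0.0, 0.4]
grip_width: 85.1
t 23.00 rail [-80.6 -75.5] z 266.1 width 85.1 F rail 0.34 -0.1 0.38
units [-0.05 -0.01  5.56] len mm 111.1 toolY rel rail 356.3 tilt [-0.  0. -1.]
turn units [-0.   -0.   -0.02]
t 23.05 rail [-80.2 -75.5] z 267.0 width 85.2 F rail 1.61 0.31 2.5
units [ 6.48 -0.91  0.6 ] len mm 131.5 toolY rel rail 356.3 tilt [ 0.001 -0.    -1.   ]
turn units [ 1.000e-02 -0.000e+00  1.438e+01]
```

View pics/j_cs.png

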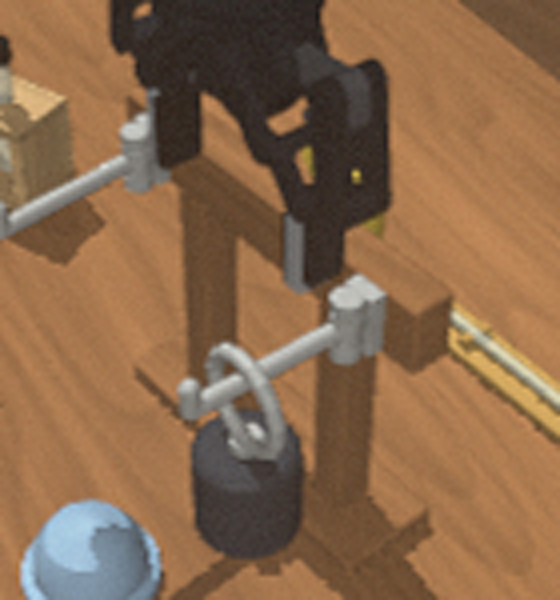

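```bash
python3 -m crank '0 0 0 0 0 1;0 0 0 0 0 1;0 0 0 0 0 1;0 0 0 0 0 1;0 0 0 0 0 1;0 0 0 0 0 1;0 0 0 0 0 1;0 0 0 0 0 1' 0
python3 -m crank '0 0 0 0 0 1;0 0 0 0 0 1;0 0 0 0 0 1;0 0 0 0 0 1;0 0 0 0 0 1;0 0 0 0 0 .8;0 0 0 0 0 0' 0
python3 -c "
from h import *
go(-90,50,255,272.8)"

```

```text
time_s: 23.85
tool_pos: [516.6, -31.3, 265.5]
eef_rot: [-0.0, 0.919, 0.394, -0.001]
wrist_force: [-0.2, 0.4, 1.1]
grip_width: -0.0
time_s: 24.55
tool_pos: [515.0, -31.2, 262.7]
eef_rot: [-0.0, 0.996, 0.087, -0.003]
wrist_force: [0.0, 0.9, -0.1]
grip_width: -0.2
t 24.55 rail [-83.2 -75.2] z 262.7 width -0.2 F rail 0.2 0.87 -0.08
units [-0.33 -6.26  0.39] len mm 125.7 toolY rel rail 270.1 tilt [-0.005  0.    -1.   ]
turn units [-0.01  0.05 -0.45]
```

```bash
python3 -m crank '-.05 -.9 0 0 .05 -.45;-.05 -.95 0 0 0 0;-.05 -.95 0 0 0 0;-.05 -.95 0 0 0 0;-.05 -.95 0 0 0 0;0 -.7 0 0 0 0;0 -.4 0 0 0 0;0 0 0 0 0 0' 0
python3 -c "
from h import *
go(-90,50,166,272.8)"

```

```text
time_s: 25.35
tool_pos: [481.0, 88.4, 261.6]
eef_rot: [-0.001, 0.992, 0.125, -0.001]
wrist_force: [0.5, -0.9, -0.2]
grip_width: -0.3
t 25.35 rail [-96.2  48.3] z 261.6 width -0.3 F rail 0.38 -1.01 -0.17
units [ 0.32 -0.05  4.78] len mm 95.8 toolY rel rail 274.4 tilt [-0.001  0.002 -1.   ]
turn units [-0.02  0.01  0.27]
```

```bash
python3 -m crank '.3 0 .5 0 0 .27;0 0 1 0 0 0;0 0 1 0 0 0;0 0 1 0 0 0;0 0 .8 0 0 0;0 0 .2 0 0 0;0 0 0 0 0 0' 0
python3 -c "
from h import *
go(-90,50,166,272.8)"

```

```text
time_s: 26.05
tool_pos: [489.0, 85.6, 168.5]
eef_rot: [-0.0, 0.994, 0.11, -0.0]
wrist_force: [0.6, -0.2, -0.5]
grip_width: -0.4
t 26.05 rail [-88.8  44.3] z 168.5 width -0.4 F rail 0.55 -0.27 -0.52
units [-0.05 -0.29  0.13] len mm 6.4 toolY rel rail 272.8 tilt [-0.     0.001 -1.   ]
turn units [-0.01  0.   -0.  ]
```

```bash
sed -i 's/.*//' p.py; cat > p.py <<'E'
from h import *
h=np.array([-26,80]); s,R=tool(); p=w2r(s['tool_pos'])-h; go(0,0,168)
t=R[:2,1]; b=np.array([t@RX,t@RY]); a=-np.array([R[:2,0]@RX,R[:2,0]@RY]); r=np.linalg.norm(p)
# arm angle: 0 = rail +y, pi/2 = rail -x
ang=np.arctan2(-p[0],p[1])-np.arcsin(15.5/r); print('along',(p@a).round(1),'behind',(p@b).round(1),'theta by pos',ang.round(3),'Fpush',(s['wrist_force'][:2]@t).round(2))
E
python3 -m crank '0 -.3 .05 0 0 0;0 -.2 .03 0 0 0;0 -.1 0 0 0 0;0 -.1 0 0 0 0;0 -.08 0 0 0 0' 0
python3 p.py
```

```text
time_s: 26.55
tool_pos: [486.6, 102.0, 169.3]
eef_rot: [-0.0, 0.994, 0.11, 0.002]
wrist_force: [0.1, -0.1, 0.5]
grip_width: 0.3
t 26.55 rail [-88.3  60.8] z 169.3 width 0.3 F rail 0.12 -0.09 0.5
units [4.26 3.25 0.08] len mm 107.2 toolY rel rail 272.8 tilt [ 0.003  0.001 -1.   ]
along 63.2 behind 16.1 theta by pos 1.629 Fpush 0.1
```

```bash
python3 -m crank '-.04 -.14 .02 0 0 .3;-.04 -.17 .02 0 0 .5;-.04 -.17 .02 0 0 .5;-.04 -.17 .02 0 0 .5;-.04 -.17 .02 0 0 .5;-.04 -.17 .02 0 0 .5' 0
python3 p.py
```

```text
time_s: 27.15
tool_pos: [480.6, 119.8, 168.2]
eef_rot: [0.001, 0.999, -0.043, 0.003]
wrist_force: [-0.9, -2.0, 2.5]
grip_width: 0.0
t 27.15 rail [-91.1  79.3] z 168.2 width 0.0 F rail -1.28 -1.84 2.54
units [5.42 2.68 0.04] len mm 120.8 toolY rel rail 255.3 tilt [ 0.005 -0.002 -1.   ]
along 62.8 behind 17.2 theta by pos 1.341 Fpush 2.1
```

```bash
python3 -m crank '-.04 -.18 0 0 0 .5;-.04 -.18 0 0 0 .5;-.04 -.18 0 0 0 .5;-.04 -.18 0 0 0 .5;-.04 -.18 0 0 0 .5;-.04 -.18 0 0 0 .5;-.04 -.18 0 0 0 .5;-.04 -.18 0 0 0 .5' 0
python3 p.py
```

```text
time_s: 27.95
tool_pos: [481.1, 147.5, 168.4]
eef_rot: [0.003, 0.966, -0.259, 0.002]
wrist_force: [-1.5, -2.0, 0.3]
grip_width: 0.0
t 27.95 rail [-86.  106.6] z 168.4 width 0.0 F rail -1.86 -1.69 0.26
units [6.71 1.33 0.07] len mm 136.9 toolY rel rail 230.1 tilt [ 0.003 -0.008 -1.   ]
along 63.0 behind 18.1 theta by pos 0.915 Fpush 2.49
```

```bash
python3 -m crank '-.04 -.18 0 0 0 .5;-.04 -.18 0 0 0 .5;-.04 -.18 0 0 0 .5;-.04 -.18 0 0 0 .5;-.04 -.18 0 0 0 .5;-.04 -.18 0 0 0 .5' 0
python3 p.py
```

```text
time_s: 28.55
tool_pos: [489.0, 167.0, 168.3]
eef_rot: [0.005, 0.911, -0.413, 0.002]
wrist_force: [-1.9, -1.7, 1.4]
grip_width: 0.2
t 28.55 rail [-74.8 124.4] z 168.3 width 0.2 F rail -2.19 -1.3 1.38
units [7.26 0.04 0.07] len mm 145.2 toolY rel rail 211.3 tilt [-0.001 -0.011 -1.   ]
along 63.3 behind 18.6 theta by pos 0.595 Fpush 2.55
```

```bash
python3 -m crank '-.03 -.2 0 0 0 .4;-.03 -.2 0 0 0 .4;-.03 -.19 0 0 0 .4;-.03 -.18 0 0 0 .4;-.03 -.17 0 0 0 .4;-.03 -.15 0 0 0 .4' 0
python3 p.py
```

```text
time_s: 29.15
tool_pos: [503.3, 182.8, 168.3]
eef_rot: [0.007, 0.849, -0.529, 0.002]
wrist_force: [-2.5, -2.3, 1.2]
grip_width: -0.1
t 29.15 rail [-58.  137.5] z 168.3 width -0.1 F rail -2.81 -1.86 1.21
units [ 7.41 -0.86  0.08] len mm 149.3 toolY rel rail 196.3 tilt [-0.004 -0.013 -1.   ]
along 64.2 behind 14.6 theta by pos 0.271 Fpush 3.22
```

```bash
python3 -m crank '-.02 -.12 0 0 0 .3;-.02 -.12 0 0 0 .3;-.02 -.1 0 0 0 .3' 0
python3 p.py
```

```text
time_s: 29.45
tool_pos: [508.4, 186.7, 168.3]
eef_rot: [0.008, 0.822, -0.57, 0.002]
wrist_force: [-2.6, -1.9, 1.7]
grip_width: -0.2
t 29.45 rail [-52.3 140.5] z 168.3 width -0.2 F rail -2.84 -1.42 1.72
units [ 7.39 -1.27  0.09] len mm 149.9 toolY rel rail 190.6 tilt [-0.006 -0.015 -1.   ]
along 64.3 behind 14.7 theta by pos 0.173 Fpush 3.05
```

```bash
python3 -m crank '-.01 -.1 0 0 0 .3;-.01 -.09 0 0 0 .3;-.01 -.08 0 0 0 .2' 0
python3 p.py
```

```text
time_s: 29.75
tool_pos: [512.5, 189.4, 168.4]
eef_rot: [0.008, 0.796, -0.605, 0.002]
wrist_force: [-2.1, -1.8, 1.4]
grip_width: -0.1
t 29.75 rail [-47.9 142.5] z 168.4 width -0.1 F rail -2.42 -1.38 1.44
units [ 7.32 -1.68  0.09] len mm 150.3 toolY rel rail 185.7 tilt [-0.008 -0.015 -1.   ]
along 64.3 behind 15.6 theta by pos 0.1 Fpush 2.54
```

```bash
python3 -m crank '0 -.08 0 0 0 .1;0 -.07 0 0 0 .1' 0
python3 p.py
```

```text
time_s: 29.95
tool_pos: [515.1, 190.5, 168.3]
eef_rot: [0.009, 0.789, -0.614, 0.001]
wrist_force: [-4.3, 0.0, 1.6]
grip_width: -0.1
t 29.95 rail [-45.  143.2] z 168.3 width -0.1 F rail -4.27 0.79 1.59
units [ 7.31 -1.69  0.09] len mm 150.1 toolY rel rail 184.4 tilt [-0.008 -0.015 -1.   ]
along 64.4 behind 14.1 theta by pos 0.056 Fpush 4.2
```

```bash
python3 -m crank '0 -.06 0 0 0 0;0 -.06 0 0 0 0' 0
python3 p.py
```

```text
time_s: 30.15
tool_pos: [516.6, 191.0, 168.0]
eef_rot: [0.01, 0.79, -0.614, 0.001]
wrist_force: [-12.6, -2.9, 3.8]
grip_width: 0.3
t 30.15 rail [-43.5 143.3] z 168.0 width 0.3 F rail -12.94 -0.7 3.77
units [ 7.31 -1.61  0.07] len mm 149.8 toolY rel rail 184.4 tilt [-0.011 -0.016 -1.   ]
along 64.5 behind 12.5 theta by pos 0.031 Fpush 12.96
```

```bash
python3 -m crank '0 -.06 0 0 0 0;0 -.06 0 0 0 0' 0
python3 p.py
```

```text
time_s: 30.35
tool_pos: [516.7, 191.0, 167.4]
eef_rot: [0.012, 0.79, -0.613, -0.001]
wrist_force: [-13.0, -2.3, 9.0]
grip_width: -0.1
t 30.35 rail [-43.4 143.4] z 167.4 width -0.1 F rail -13.22 0.01 9.01
units [ 7.32 -1.6   0.04] len mm 149.8 toolY rel rail 184.5 tilt [-0.016 -0.018 -1.   ]
along 64.6 behind 12.4 theta by pos 0.031 Fpush 13.18
```

```bash
python3 -m crank '0 -.05 -.03 0 0 0;0 -.05 -.03 0 0 0' 0
python3 p.py;  python3 -m crank '0 -.05 -.02 0 0 0;0 -.05 -.02 0 0 0' 0
python3 p.py
```

```text
time_s: 30.55
tool_pos: [516.6, 191.0, 168.1]
eef_rot: [0.014, 0.79, -0.613, -0.002]
wrist_force: [-10.4, -2.3, 5.0]
grip_width: 0.0
t 30.55 rail [-43.6 143.3] z 168.1 width 0.0 F rail -10.63 -0.45 4.95
units [ 7.32 -1.6   0.07] len mm 149.8 toolY rel rail 184.6 tilt [-0.021 -0.02  -1.   ]
along 64.5 behind 12.5 theta by pos 0.032 Fpush 10.62
time_s: 30.75
tool_pos: [516.5, 191.0, 168.2]
eef_rot: [0.017, 0.791, -0.612, -0.003]
wrist_force: [-9.7, -2.5, 3.5]
grip_width: 0.0
t 30.75 rail [-43.6 143.3] z 168.2 width 0.0 F rail -9.93 -0.77 3.49
units [ 7.32 -1.59  0.07] len mm 149.8 toolY rel rail 184.6 tilt [-0.026 -0.022 -0.999]
along 64.5 behind 12.4 theta by pos 0.033 Fpush 9.95
```

Pressed for 0.6 s at about 10–13 N with no further movement, so the hook is on its stop. Now I'll back off and check.

```bash
python3 -m crank '0 -.05 -.01 0 0 0;0 .3 0 0 0 0;0 .6 0 0 0 0;0 .6 -.6 0 0 0;0 .3 -1 0 0 0;0 .5 -1 0 0 0;0 .9 -1 0 0 0;0 1 -1 0 0 0' 0
python3 -m crank '0 1 -1 0 0 0;0 1 -1 0 0 0;0 1 -1 0 0 0;0 1 -.5 0 0 0;0 .5 0 0 0 0;0 0 0 0 0 0' 0
python3 -c "
from h import *
go(0,0,168)
snap('k')
im=cv2.imread('pics/k_side.png');cv2.imwrite('pics/k_cs.png',cv2.resize(im[120:320,200:440],None,fx=3,fy=3,interpolation=cv2.INTER_CUBIC))
im=cv2.imread('pics/k_top.png');cv2.imwrite('pics/k_ct.png',cv2.resize(im[130:330,240:490],None,fx=3,fy=3))"
```

```text
time_s: 31.55
tool_pos: [432.9, 169.8, 263.1]
eef_rot: [0.018, 0.791, -0.612, -0.004]
wrist_force: [-0.4, -0.3, 0.3]
grip_width: 0.0
time_s: 32.15
tool_pos: [341.1, 146.8, 340.6]
eef_rot: [0.015, 0.791, -0.612, -0.001]
wrist_force: [1.0, -0.4, 0.7]
grip_width: -0.1
t 32.15 rail [-224.   129.9] z 340.6 width -0.1 F rail 0.9 -0.57 0.66
units [  7.24 -10.84   8.49] len mm 311.2 toolY rel rail 184.7 tilt [-0.02  -0.024 -1.   ]
```

View pics/k_cs.png

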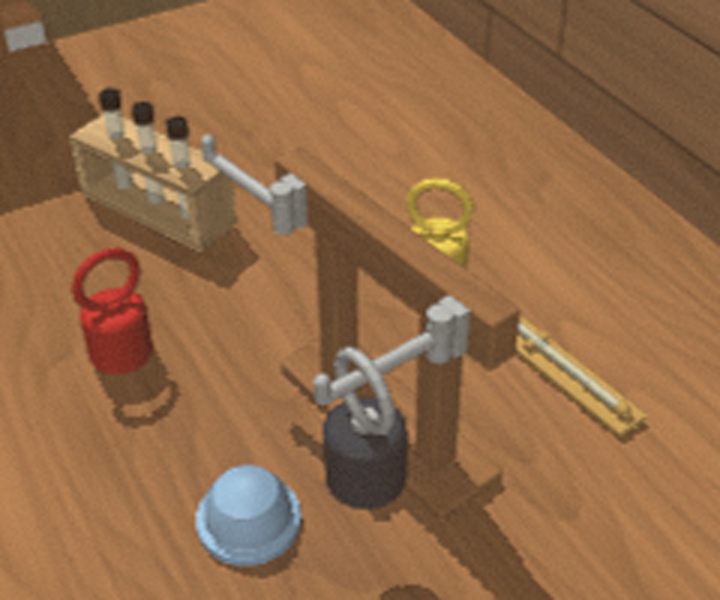

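View pics/k_ct.png

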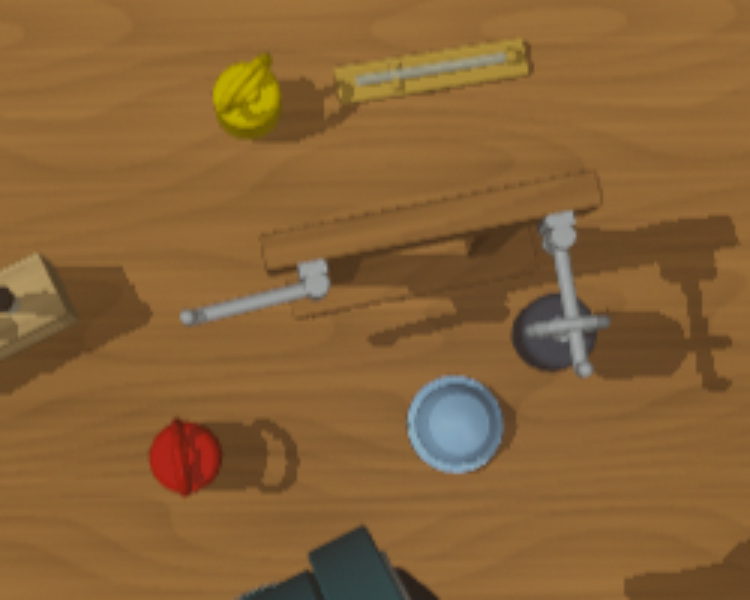

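```bash
python3 - <<'E'
from h import *
c=lambda x,y:(x/3+240,y/3+130)
r=w2r(plane('top',*c(188,316),187)); d=r-[-26,80]; print('tipL',r.round(1),np.linalg.norm(d).round(1),'angle',np.arctan2(-d[0],d[1]).round(3))
r=w2r(plane('top',*c(584,368),187)); d=r-[-26,-80]; print('tipR',r.round(1),'skew',np.arctan2(d[1],-d[0]).round(3))
# ring height by depth of ring top, side view
d=np.load('pics/k_side.npy'); u,v=348/3+200,352/3+120
for dv in(-1,0,1,2): 
    p=pt('side',u,v+dv,d[int(round(v+dv)),int(round(u))]); print(w2r(p).round(1),p[2].round(1))
a=cv2.imread('pics/a_top.png');b=cv2.imread('pics/k_top.png')
import numpy as np
for n,(lo,hi) in dict(dome=((95,60,90),(115,255,255))).items():
  for im in(a,b):
    m=cv2.inRange(cv2.cvtColor(im,cv2.COLOR_BGR2HSV),lo,hi); m[:,:340]=0;m[:,460:]=0;m[300:]=0; M=cv2.moments(m); print(n,M['m10']/M['m00'],M['m01']/M['m00'])
for nm,(x0,x1,y0,y1) in dict(therm=(345,425,135,170),rack=(185,270,210,270)).items(): print(nm,'mean diff',cv2.absdiff(a,b)[y0:y1,x0:x1].mean())
E
```

```text
tipL [-30.8 164.3] 84.5 angle 0.057
tipR [-109.9  -74.1] skew 0.07
[-80.1 -62.4] 177.4
[-82.2 -65.1] 178.5
[-83.2 -66.3] 177.5
[-84.6 -68. ] 177.3
dome 391.6205882352941 272.0014705882353
dome 391.2409638554217 271.1499330655957
therm mean diff 1.4366666666666668
rack mean diff 1.3624183006535948
```

```bash
python3 -c "
from h import *
print(order.finish_job())"
```

```text
the job is handed in; nothing more can be done
None
```

The job is done and handed in at about 32 s; no verdict was reported.

1. **Right hook out:** I pushed it out from behind with shut fingers and pressed it on its stop. I held it at about 8–10 N for 0.5 s. Just before that, the wrist force briefly read about 22 N, close to the 25 N limit.
2. **Weight moved:** I lifted the slate weight off by its ring, carried it over and lowered it in steps of about 0.5 mm until the hook took its weight (about 3 N). Then I let go and rose straight up.
3. **Left hook folded:** I swung it flat and pressed it on its stop at about 10–13 N for 0.7 s.

**Last checks:**
- **Weight:** it hangs upright on the right hook.
- **Right hook:** its tip is still where the stop left it, at a skew of about 0.07.
- **Left hook:** it lies about 0.057 rad from the rail line. Allowing for its bracket skew of about 0.049, that is about 0.01 rad from its stop.
- **Bystanders:** the dome shifted by less than 1 px in the top view, and the thermometer and rack look unchanged.
- **Robot:** it stands clear of everything.

**Readings that disagreed:**
- **Ring width:** it gripped at 52.4 mm, not 56, probably because of a faceted ring model.
- **Right hook angle:** contact gave a skew of about 0.055, the picture 0.07.

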